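# Seat the palm electrode in its three-point check nest

## Robot

A 6-joint arm with a two-finger parallel gripper is mounted at the origin on the work surface. World frame = base frame: x ahead of the robot, y to its left, z up, the work surface at z = 0. Lengths are in m, angles in degrees, forces in N, time in s.
With the tool pointing down it reaches from about 0.25 to 0.725 m from the base axis. Payload 9.7 kg.
Tool frame: the origin (TCP) lies between the finger pads; the fingertips stand 22 mm ahead of it and the grasp point (between the pads) lies 3 mm ahead of it; z points along the fingers, y is the line along which they close (so a half turn about z gives the same grasp; the last joint's range is limited). The gripper opens to 85 mm and grips with 20 to 120 N. Pads are 22 mm wide; open, the fingers measure 114 mm over their backs; the gripper's body (76 mm by 85 mm) begins 54 mm behind the grasp point. The pads swing forward as they close: fully open they stand 13 mm farther back than shut.
Start: joints at [71.104, 4.979, 10.078, 95.1, 0, 90], TCP at [0.178, 0.52, 0.253] pointing down, gripper open.
Joint ranges: [-179.16, 179.16], [-48.56, 103.87], [-65.8, 70.77], [-126.05, 130.52], [-82.76, 87.17], [-180, 180]. Speed limits (degrees/s): [127.2, 127.2, 147.25, 180, 180, 180].

## Interface

Orientations are given as [roll, pitch, yaw] about the fixed x, y, z axes, in that order (R = Rz(yaw) Ry(pitch) Rx(roll)).
In Python, from workcell import bot, viewer, finder gives the robot as it stands.
- The arm moves only by the tool move_arm, never from a script. Its arguments are lists of equal length, an entry for each row: "offset": the shift along the tool's x, y, z in cm, a list of three; "twist": the turn, a rotation vector about the tool's x, y, z in rad, a list of three; "grip": the opening, from 0 (shut) to 1 (fully open). In form: {"offset": [[x, y, z], ...], "twist": [[ax, ay, az], ...], "grip": [grip, ...]}. A call has 1 to 5 rows; each row shifts and turns the commanded pose from where the row before left it, along the tool's axes as they then stand; what a row does not reach is not made up. A row lasts 1/10 s, in which the tool goes at most 50 mm and 8.59 degrees, less where a joint would pass 70% of its speed; a pose out of reach is approached as far as the arm can. A call is refused whole if a number of a shift passes 5 or a number of a turn 0.15, either way. A call with a gripper value outside its range is refused whole. The fingers move at their own pace and stop on an object; "force" is the grip in N (left out, the last holds). Time passes only in rows, so rows that do not move let the fingers close. It gives the time, the measured TCP pose, the force, the opening and the grip force at its end, in the units of the state.
- bot.get_obs(): the state, without advancing time (a new reading comes with each control period).
- viewer.camera(name): name is "side" or "top" or "wrist"; returns a dict with "color" (384x512x3 uint8, red, green, blue), "depth" (384x512 float32, m along the optical axis (not along the pixel's ray), 0 where there is no reading), "vfov" (degrees; the focal length in pixels is half the picture's height over the tangent of half this angle, whatever the lens; pixels are square), "cx", "cy" (the principal point, pixels), "position" and "attitude" of the camera in the world; the wrist camera has in their place "tool_from_camera" (4x4, takes a point from camera to tool coordinates, whose origin is the TCP and whose axes are the flange's). Camera axes: x right, y down, z forward; pixel columns grow to the right and rows downward; lengths in m; the calibration is good to about 2 mm. A picture is of the moment at which its call begins: read the wrist's pose just before it.
- bot.job_done(): hands the job in; it is judged then, once.
Trained networks look in a picture, given as the dict that the camera call returned (one of the last four; its "shot" number tells which), for a name from the list of things; names that differ only in an ending like _2 or _b are one class to them, and where a whole thing is asked for, a point or a joint stands for the part that bears it (a point fixed in the world has none). Each returns a list of dicts, best first, with "p" (0 to 1); they miss things now and then, are a little off and sometimes report something else, mostly with a low value. They report only what shows in the picture. A call takes as long as a camera call. They do not tell look-alikes from the thing itself.
- finder.boxes_of(picture, thing): "position" ([column, row] in pixels, amid what is visible of it).
- finder.pinpoint(picture, thing): "position" ([column, row] in pixels: a listed point, or the origin of a listed thing).
The state is a dict: "time": time; "q": joint angles; "qd": joint speeds; "joint_efforts": joint torques, N m; "ee_pos": TCP position; "tcp_rot": TCP orientation; "wrist_force": force on the tool from outside, world axes, zero at the start; "torque": the same for the moment, N m; "opening": finger opening in m; "grasp_force": force on a finger pad.
Only numpy, scipy, OpenCV 4.12 (cv2) and the standard library are available. Lean on these libraries where they do the work, as an engineer would, in place of code of your own. Each camera call takes 0.05 s, during which the arm holds its last target. There are 200 camera calls.

## Task

Get the palm electrode ready for its contact check: first take the headband off the check plate and hang it over the bar of its stand. Then gently push the large round electrode along the plate, past the sprung plunger, fully home in the nest, so that it rests against the end stop's screw, side bar and plunger at once, and leave it there without ramming it. Leave the other things on the desk alone.

Things in the scene. Friction and masses are not known exactly. Their poses are not given: they have to be found in the camera images.
- check_plate: flat white check plate fixed to the desk, 430 x 235 mm, 12 mm thick. Origin on the desk at the nest; z up. The electrode is pushed along +x into the nest; the plate spans x -255 to +175 mm and y -105 to +130 mm. A 38 mm high plunger housing stands 74 to 118 mm from the origin at 105 degrees from +x towards +y.
- nest (a point): the plate's origin raised to its top surface (12 mm above the desk), axes as the plate's. Seated, the electrode's axis lies on the plate's x axis, between x = -6 and +28 mm, depending on how far the end stop's screw is set out.
- end_stop: fixed steel block at x 97 to 123 mm of the plate, 50 mm wide, 40 mm high, with a 16 mm screw along x, axis 18 mm above the plate, whose flat tip towards -x is the stop. The tip stands anywhere from x = 42 to 76 mm, set differently each time and not reported: find it by touch. It does not give when pushed. Frame as check_plate's.
- side_bar: fixed straight polished steel bar, 30 mm high above the plate, its face at y = -48 mm of the plate, running x -58 to +52 mm, 12 mm thick. The frame's origin and axes coincide with check_plate's.
- plunger (a joint): travel (m) of the sprung plunger, tip a free upright steel roller, 16 mm diameter: 0 fully out (roller axis 38 mm from the plate's origin, at 105 degrees), 0.024 fully back. The electrode meets it at about x = -52 mm, pushes it to 0.020 at x = -15 mm; beyond that it presses towards bar and stop with 2 to 3 N, too weakly to drive the electrode home. Pushing past takes 5 to 11 N.
- electrode_center (a point): centre (half-way up) of the round steel electrode, a flat disc of 96 mm diameter, 36 mm high, about 0.5 kg, standing on the check plate at the tail (-x) end of the lane. Too wide to grasp across. A push of over 30 N counts as ramming. z is its axis.
- electrode: the same disc; origin at the centre of its underside
- headband_block (a point): centre of the grey grip block on top of the headband's crown, 24 mm (headband x) by 44 mm (headband y) by 32 mm high; its top is 16 mm above this point and the headband's feet 127 mm below. Axes: x across the band (thin way), y along the arch's span, z up.
- headband: rigid black arched headband, 0.16 kg, standing on its two feet astride the lane; origin between the feet at their underside. Span 170 mm along y over the feet (feet 18 x 48 mm, 44 mm high; inside 134 mm clear), the band 24 mm wide along x and 6 mm thick, crown underside at 105 mm, flat for +-26 mm and then sloping down.
- headband_under (a point): middle of the underside of the headband's crown, 22 mm below the block's centre, which comes to lie on the bar
- stand: headband stand fixed to the desk: dark base 110 x 150 x 12 mm, a post at +80 mm on its y axis, top 150 mm high, carrying a horizontal steel bar along its y axis. Origin on the desk under the middle of the bar's hanging length.
- bar_mid (a point): top of the bar at the middle of its hanging length, 150 mm above the desk. Bar of 16 mm diameter along the stand's y, from the post at +80 mm to a free end with a 24 mm ball at -69 mm. Axes as the stand's.
- mouse: black computer mouse 108 x 60 x 32 mm on a thin round grey mat; origin at the centre of its underside (bystander)
- spare_electrode: spare round steel electrode, 68 mm diameter, 36 mm high, standing on the table beside the plate; origin at the centre of its underside (bystander)
- cup: open steel cup electrode, 60 mm diameter, 55 mm high; origin at the centre of its underside (bystander)
- grip_tube: brass hand-grip tube, 26 mm diameter, 120 mm long along its x, lying down; origin at the centre of its underside (bystander)
- gel: white gel bottle, 60 mm diameter, 150 mm high; origin at the centre of its underside (bystander)
Mind the look-alikes: they are no part of the job. What is shaped like the electrode but pink, purple or red is not meant.

How it is judged:
By the outcome, as a careful person would: the job done as asked, in the order asked, and still so for the second after the job is handed in, with the robot touching nothing.
It also fails if it takes over 72 s, if anything falls off the work surface, if the arm or the gripper's body presses on something with over 40 N, if the wrist force passes 120 N, or if a joint passes its speed limit or range.

## Working session

There is one attempt and no reset: what is moved stays moved. The work goes in short steps, Python scripts to look and compute and a tool call to move; the robot and the scene stay as the last step left them, time stands still between calls to the robot, and variables do not carry over. Pictures are saved under pics/ and viewed, at most 10 in all, crops included, and the job is handed in when it is done.

Besides the shell and the picture viewer there is one more tool, called after ">>>" as a command line: name --argument value ..., lists and objects as JSON in quotes. move_arm: Moves the arm, as the interface text tells. Its arguments: {"type":"object","properties":{"offset":{"type":"array","items":{"type":"array","items":{"type":"number"}}},"twist":{"type":"array","items":{"type":"array","items":{"type":"number"}}},"grip":{"type":"array","items":{"type":"number"}},"force":{"type":"number"}},"required":["offset","twist","grip"]}

```bash
mkdir -p pics
cat > h.py <<'E'
import numpy as np, cv2
from scipy.spatial.transform import Rotation as R
from workcell import bot, viewer, finder
def pose(o=None):
    o=o or bot.get_obs(); T=np.eye(4); T[:3,:3]=R.from_euler('xyz',o['tcp_rot'],degrees=True).as_matrix(); T[:3,3]=o['ee_pos']; return T
def shot(n):
    T=pose(); p=viewer.camera(n)
    if 'tool_from_camera' in p: p['W']=T@np.array(p['tool_from_camera'])
    else:
        W=np.eye(4); a=np.array(p['attitude'])
        W[:3,:3]=a if a.shape==(3,3) else R.from_euler('xyz',a,degrees=True).as_matrix(); W[:3,3]=p['position']; p['W']=W
    return p
def ray(p,uv):
    f=192/np.tan(np.radians(p['vfov']/2)); d=np.array([(uv[0]-p['cx'])/f,(uv[1]-p['cy'])/f,1]); return p['W'][:3,3],p['W'][:3,:3]@d
def atz(p,uv,z):
    o,d=ray(p,uv); return o+d*(z-o[2])/d[2]
def atdepth(p,uv):
    o,d=ray(p,uv); u,v=int(round(uv[0])),int(round(uv[1])); w=p['depth'][max(v-1,0):v+2,max(u-1,0):u+2]; w=w[w>0]
    return o+d*np.median(w) if w.size else None
def proj(p,X):
    f=192/np.tan(np.radians(p['vfov']/2)); c=p['W'][:3,:3].T@(np.array(X)-p['W'][:3,3]); return [f*c[0]/c[2]+p['cx'],f*c[1]/c[2]+p['cy']]
E
python3 - <<'E'
from h import *
np.set_printoptions(precision=4,suppress=True)
print(bot.get_obs())
ps={n:shot(n) for n in('side','top')}
for n,p in ps.items():
    print(n,p['vfov'],p['cx'],p['cy'],p.get('attitude'),p['W'].tolist())
    for t in ['check_plate','nest','end_stop','electrode_center','headband_block','headband_under','headband','bar_mid','stand','spare_electrode','cup','gel']:
        print(t,[(round(r['p'],2),np.round(r['position'],1).tolist(),np.round(atdepth(p,r['position']),3).tolist() if atdepth(p,r['position']) is not None else None) for r in finder.pinpoint(p,t)[:3]])
cv2.imwrite('pics/a.png',cv2.cvtColor(np.vstack([ps['top']['color']]),cv2.COLOR_RGB2BGR))
cv2.imwrite('pics/b.png',cv2.cvtColor(ps['side']['color'],cv2.COLOR_RGB2BGR))
E
```

```text
{'time': 0.0, 'q': array([71.1054,  5.0091, 10.0341, 95.0987, -0.0002, 89.9991]), 'qd': array([ 0.0226,  0.026 , -0.1133, -0.0042, -0.0022,  0.0639]), 'joint_efforts': array([  0.0009, -52.0391,  46.4801,   0.0162,  -0.0002,   0.    ]), 'ee_pos': array([0.178 , 0.5202, 0.2526]), 'tcp_rot': array([-179.9262,    0.0002,  161.1063]), 'wrist_force': array([0.3077, 0.0636, 0.3848]), 'torque': array([-0.0011, -0.0195, -0.0041]), 'grasp_force': 0.0, 'opening': 0.08509426939265194}
side 52.43079992108322 251.7592639712291 190.02898072262158 [-130.892     1.0544  -40.6956] [[0.7580561299570856, -0.4373950562407723, 0.4837731582163455, -0.10545282590393672], [-0.6519296604978081, -0.4872637677951468, 0.5810006354190065, -0.6764321467069144], [-0.018401673774366606, -0.7558171639822744, -0.6545240966015637, 0.927625929961123], [0.0, 0.0, 0.0, 1.0]]
check_plate [(0.84, [305.1, 247.6], [0.518, -0.176, 0.011])]
nest [(0.83, [304.9, 246.2], [0.522, -0.171, 0.01])]
end_stop [(0.23, [374.5, 234.6], [0.706, -0.29, 0.027])]
electrode_center [(0.66, [269.9, 210.4], [0.523, -0.012, 0.048]), (0.64, [227.6
[... 1246 characters left out ...]
1, 129.1], [0.696, 0.225, 0.025])]
electrode_center [(0.73, [192.4, 262.5], [0.282, 0.26, 0.04]), (0.63, [232.8, 245.2], [0.334, 0.138, 0.037]), (0.6, [273.7, 176.9], [0.541, 0.015, 0.051])]
headband_block [(0.97, [308.6, 169.8], [0.549, -0.082, 0.153])]
headband_under [(0.8, [308.7, 171.9], [0.543, -0.083, 0.155])]
headband [(0.56, [305.5, 179.5], [0.525, -0.076, 0.124])]
bar_mid [(0.62, [157.6, 190.6], [0.502, 0.38, 0.014])]
stand [(0.89, [169.3, 195.0], [0.489, 0.343, 0.012])]
spare_electrode [(0.94, [367.1, 115.0], [0.736, -0.274, 0.037])]
cup [(0.92, [109.9, 173.1], [0.553, 0.518, 0.053])]
gel [(0.71, [160.3, 125.6], [0.692, 0.355, 0.089]), (0.31, [274.8, 178.4], [0.537, 0.011, 0.051])]
```

View pics/a.png

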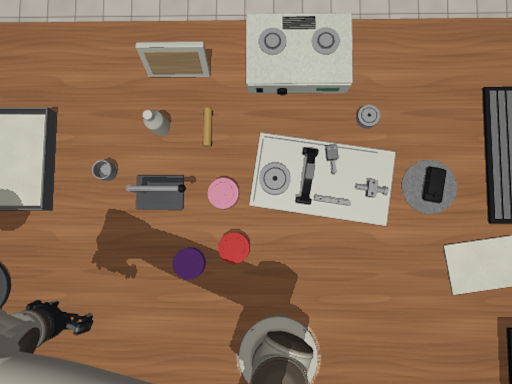

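View pics/b.png

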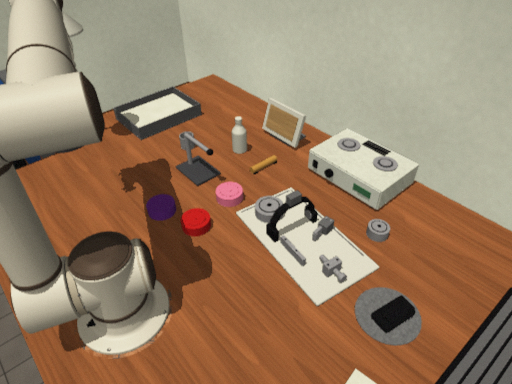

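The choices for electrode are: steel disc on the plate at top (274,178), pink (223,193), red (234,247), purple (189,263), the spare on the table (368,115), and the dials on the console (272,41)/(326,41). The steel disc on the white plate, at its left end, is the target. The headband arch is at (308,175), the end stop at (372,187), and the stand bar runs from (127,189) to its ball at (182,188).

Run:
```python
from h import *
np.set_printoptions(precision=4,suppress=True)
p=shot('top'); s=shot('side')
c=p['color'].astype(int); m=((c.min(2)>150)).astype(np.uint8); m[:110]=0;m[235:]=0;m[:,:240]=0;m[:,420:]=0
m=cv2.morphologyEx(m,cv2.MORPH_CLOSE,np.ones((15,15)))
n,l,st,ce=cv2.connectedComponentsWithStats(m); i=1+np.argmax(st[1:,4]); ys,xs=np.where(l==i)
P=np.array([atz(p,(x,y),.012)[:2] for x,y in zip(xs,ys)]).astype(np.float32)
r=cv2.minAreaRect(P); print('rect',r); B=cv2.boxPoints(r); print(B)
def tri(pa,a,pb,b):
    o1,d1=ray(pa,a);o2,d2=ray(pb,b); t=np.linalg.lstsq(np.c_[d1,-d2],o2-o1,rcond=None)[0]
    return (o1+d1*t[0]+o2+d2*t[1])/2, np.linalg.norm(o1+d1*t[0]-o2-d2*t[1])
for t,z in [('headband_block',.139),('headband_under',.117),('headband',.012),('bar_mid',.15),('stand',0),('nest',.012),('electrode_center',.03)]:
    a=finder.pinpoint(p,t); b=finder.pinpoint(s,t)
    if t=='electrode_center':
        a=[min(a,key=lambda q:np.hypot(q['position'][0]-274,q['position'][1]-178))]; b=[min(b,key=lambda q:np.hypot(q['position'][0]-270,q['position'][1]-210))]
    if not a or not b: print(t,a,b); continue
    a,b=a[0]['position'],b[0]['position']; print(t,a,b,'top',atz(p,a,z),'side',atz(s,b,z),tri(p,a,s,b))
# bar from top: ball and post end
for uv in [(182,188),(127,189)]: print('bar',atz(p,uv,.142))
for uv in [(311,150),(302,203)]: print('foot',atz(p,uv,.05))
```

```text
rect ((0.5421637296676636, -0.13524670898914337), (0.42692917585372925, 0.23274961113929749), 81.69366455078125)
[[ 0.3962 -0.3297]
 [ 0.6265 -0.3633]
 [ 0.6882  0.0592]
 [ 0.4578  0.0928]]
headband_block [310.3, 170.3] [294.4, 197.1] top [ 0.5497 -0.0884  0.139 ] side [ 0.552  -0.0871  0.139 ] (array([ 0.5497, -0.0885,  0.1412]), np.float64(0.0009002813855239643))
headband_under [306.1, 176.1] [293.4, 203.8] top [ 0.5359 -0.0783  0.117 ] side [ 0.5463 -0.0901  0.117 ] (array([ 0.5423, -0.0835,  0.1137]), np.float64(0.015399147618788299))
headband [305.3, 176.8] [291.3, 225.8] top [ 0.5466 -0.084   0.012 ] side [ 0.5513 -0.0832  0.012 ] (array([ 0.5474, -0.0847,  0.0156]), np.float64(0.0030402460254690578))
bar_mid [156.5, 188.8] [198.5, 140.7] top [0.4955 0.3441 0.15  ] side [0.5033 0.3462 0.15  ] (array([0.4972, 0.341 , 0.1553]), np.float64(0.00526622961179487))
stand [168.8, 194.6] [202.7, 172.3] top [0.4908 0.3475 0.    ] side [ 0.5075  0.3523 -0.    ] (array([0.4942, 0.3407, 0.0137]), np.float64(0.011092141464228497))
nest [335.3, 184.5] [305.7, 248.0] top [ 0.5226 -0.1771  0.012 ] side [ 0.5176 -0.1786  0.012 ] (array([ 0.5219, -0.1769,  0.0075]), np.float64(0.0028051343665944084))
electrode_center [272.3, 179.7] [271.0, 210.2] top [0.5353 0.019  0.03  ] side [0.5389 0.0003 0.03  ] (array([0.5426, 0.0146, 0.0165]), np.float64(0.014463770123848961))
bar [0.4986 0.2738 0.142 ]
bar [0.4955 0.4307 0.142 ]
foot [ 0.6243 -0.0988  0.05  ]
foot [ 0.4624 -0.0708  0.05  ]
```

```bash
cat >> h.py <<'E'
def plan(X,ang=None):
    """target TCP X, tool-y heading ang (deg, mod 180): prints turn about tool z (rad) and shift in the turned tool frame (cm)"""
    T=pose(); y=T[:3,1]; a=np.degrees(np.arctan2(y[1],y[0])); d=0 if ang is None else (ang-a+90)%180-90
    Rn=R.from_euler('z',d,degrees=True).as_matrix()@T[:3,:3]
    tilt=np.cross(T[:3,2],[0,0,-1]); e=np.array(X)-T[:3,3]
    print('at',T[:3,3].round(4),'yang',a.round(2),'turn_tool_z',round(-np.radians(d),4),'tilt(tool)',(T[:3,:3].T@tilt).round(4),'shift',(100*Rn.T@e).round(2),'len',round(100*np.linalg.norm(e),2))
E
python3 -c "
from h import *
plan([.55,-.0885,.26],80.2)"
```

```text
at [0.1781 0.5204 0.2533] yang 71.1 turn_tool_z -0.1588 tilt(tool) [-0. -0. -0.] shift [-47.01 -53.67  -0.67] len 71.35
```

>>> move_arm --offset '[[0,0,0],[0,0,0],[-3.1,-3.5,0],[-3.1,-3.5,0],[-3.1,-3.5,0]]' --twist '[[0,0,-0.08],[0,0,-0.08],[0,0,0],[0,0,0],[0,0,0]]' --grip '[1,1,1,1,1]'

```text
time: 2.6
ee_pos: [0.2524, 0.3999, 0.253]
tcp_rot: [-180.0, 0.0, 170.3]
wrist_force: [0.1, 0.4, 0.2]
opening: 0.0857
grasp_force: 0.0
```

>>> move_arm --offset '[[-3.1,-3.5,0],[-3.1,-3.5,0],[-3.1,-3.5,0],[-3.1,-3.5,0],[-3.1,-3.5,0]]' --twist '[[0,0,0],[0,0,0],[0,0,0],[0,0,0],[0,0,0]]' --grip '[1,1,1,1,1]'

```text
time: 3.1
ee_pos: [0.3758, 0.2007, 0.2536]
tcp_rot: [180.0, 0.0, 170.3]
wrist_force: [1.1, -0.1, -0.2]
opening: 0.0853
grasp_force: 0.0
```

>>> move_arm --offset '[[-3.1,-3.5,0],[-3.1,-3.5,0],[-3.1,-3.5,0],[-3.1,-3.5,0],[0,0,0]]' --twist '[[0,0,0],[0,0,0],[0,0,0],[0,0,0],[0,0,0]]' --grip '[1,1,1,1,1]'

```text
time: 3.6
ee_pos: [0.4756, 0.0395, 0.2526]
tcp_rot: [-179.9, -0.0, 170.0]
wrist_force: [-0.2, 0.6, -0.2]
opening: 0.0852
grasp_force: 0.0
```

Run:
```python
from h import *
np.set_printoptions(precision=4,suppress=True)
plan([.55,-.0885,.26],80.2)
p=shot('wrist'); print(p['W'])
for t,z in [('headband_block',.139),('electrode_center',.03),('nest',.012)]:
    for q in finder.pinpoint(p,t)[:2]: print(t,q['p'],q['position'],atz(p,q['position'],z),atdepth(p,q['position']))
cv2.imwrite('pics/c.png',cv2.cvtColor(p['color'],cv2.COLOR_RGB2BGR))
```

```text
at [0.4756 0.0395 0.2526] yang 79.97 turn_tool_z -0.0039 tilt(tool) [-0.001  -0.0001  0.    ] shift [ -9.51 -11.35  -0.73] len 14.83
[[ 0.1752  0.9429  0.2834  0.404 ]
 [ 0.9845 -0.1675 -0.0513  0.053 ]
 [-0.0009  0.288  -0.9576  0.3729]
 [ 0.      0.      0.      1.    ]]
electrode_center 0.89 [242.9, 216.7] [0.5398 0.0095 0.03  ] [0.532  0.012  0.0495]
electrode_center 0.85 [354.0, 163.5] [0.4921 0.1652 0.03  ] [0.4904 0.163  0.0368]
nest 0.57 [113.8, 225.1] [ 0.5269 -0.181   0.012 ] [ 0.5269 -0.1811  0.0119]
```

View pics/c.png

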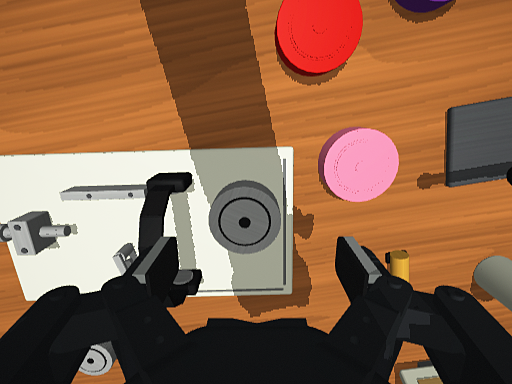

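The steel electrode (245,217) on the plate is confirmed, with pink (361,163) and red (320,30) on the desk. The headband is at (160,220) and the screw tip at (70,230).

>>> move_arm --offset '[[-3.2,-3.8,0.5],[-3.2,-3.8,0.5],[-3.1,-3.75,1.0],[0,0,0]]' --twist '[[0,0,0],[0,0,0],[0,0,0],[0,0,0]]' --grip '[1,1,1,1]'

```text
time: 4.2
ee_pos: [0.5494, -0.0867, 0.2309]
tcp_rot: [-180.0, -0.1, 170.2]
wrist_force: [-0.3, 0.7, 0.0]
opening: 0.0859
grasp_force: 0.0
```

Run:
```python
from h import *
np.set_printoptions(precision=4,suppress=True)
plan([.55,-.0885,.15],80.2)
p=shot('wrist')
for t,z in [('headband_block',.139),('electrode_center',.03),('nest',.012),('headband',.012)]:
    for q in finder.pinpoint(p,t)[:2]: print(t,q['p'],q['position'],atz(p,q['position'],z),atdepth(p,q['position']))
# block top from depth
v,u=np.mgrid[0:384,0:512]; f=192/np.tan(np.radians(p['vfov']/2)); d=p['depth']
X=np.stack([(u-p['cx'])/f*d,(v-p['cy'])/f*d,d],-1)@p['W'][:3,:3].T+p['W'][:3,3]
m=(abs(X[...,2]-.155)<.004)&(d>0)&(np.hypot(X[...,0]-.55,X[...,1]+.0885)<.05); print(m.sum())
if m.sum()>20: print(cv2.minAreaRect(X[m][:,:2].astype(np.float32)),np.median(X[m],0))
cv2.imwrite('pics/d.png',cv2.cvtColor(p['color'],cv2.COLOR_RGB2BGR))
```

```text
at [ 0.5494 -0.0867  0.2309] yang 80.19 turn_tool_z -0.0002 tilt(tool) [-0.0009 -0.0022  0.    ] shift [-0.1  -0.17  8.09] len 8.09
headband_block 0.73 [255.1, 198.5] [ 0.5474 -0.0869  0.139 ] [ 0.5423 -0.0859  0.1546]
electrode_center 0.77 [465.5, 86.0] [0.4928 0.161  0.03  ] [0.4925 0.1556 0.0374]
electrode_center 0.73 [335.1, 152.3] [0.5421 0.0107 0.03  ] [0.5381 0.0054 0.0501]
nest 0.81 [185.9, 164.6] [ 0.5286 -0.1745  0.012 ] [ 0.5287 -0.1746  0.0115]
headband 0.66 [254.0, 168.0] [ 0.548  -0.0892  0.012 ] [ 0.5252 -0.0841  0.1227]
1602
((0.5483623743057251, -0.08564354479312897), (0.02400839701294899, 0.04346673935651779), 81.0860366821289) [ 0.5469 -0.0852  0.1546]
```

View pics/d.png

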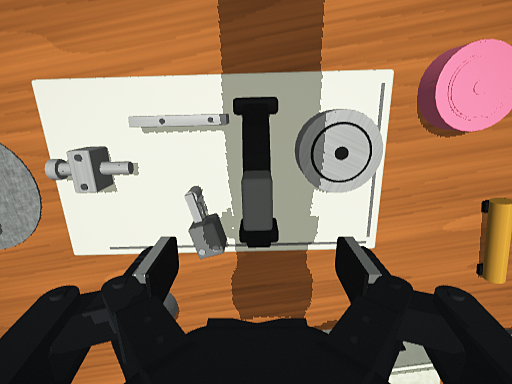

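The view shows the block (257,200) between the fingers, the electrode at (340,152), the end stop's screw tip at (135,168) and the plunger at (200,215).

>>> move_arm --offset '[[0.1,0.1,3.5],[0,0,3.5],[0,0,1.5],[0,0,0],[0,0,0]]' --twist '[[0,0,-0.016],[0,0,0],[0,0,0],[0,0,0],[0,0,0]]' --grip '[1,1,0.6,0,0]' --force 40

```text
time: 4.95
ee_pos: [0.5477, -0.0827, 0.1499]
tcp_rot: [180.0, 0.1, 171.2]
wrist_force: [0.6, -0.2, 0.5]
opening: 0.0439
grasp_force: 0.0
```

>>> move_arm --offset '[[0,0,0],[0,0,0],[0,0,0]]' --twist '[[0,0,0],[0,0,0],[0,0,0]]' --grip '[0,0,0]'

```text
time: 5.25
ee_pos: [0.5483, -0.0835, 0.1503]
tcp_rot: [-180.0, 0.2, 171.2]
wrist_force: [-0.1, -0.8, 5.1]
opening: 0.0232
grasp_force: 41.0
```

>>> move_arm --offset '[[0,0,-2.5],[0,0,-2.5],[0,0,-2.5],[0,0,0]]' --twist '[[0,0,0],[0,0,-0.06],[0,0,-0.06],[0,0,-0.055]]' --grip '[0,0,0,0]'

```text
time: 5.65
ee_pos: [0.5486, -0.0834, 0.2276]
tcp_rot: [-180.0, 0.3, -178.7]
wrist_force: [-0.0, 0.4, -1.8]
opening: 0.023
grasp_force: 40.0
```

Run:
```python
from h import *
print({k:bot.get_obs()[k] for k in('q','opening','grasp_force')})
plan([.497,.20,.225],91.1); plan([.497,.343,.225],91.1)
p=shot('top'); d=p['depth']
# bar pixels by depth: points at z~.15
v,u=np.mgrid[0:384,0:512]; f=192/np.tan(np.radians(p['vfov']/2))
X=np.stack([(u-p['cx'])/f*d,(v-p['cy'])/f*d,d],-1)@p['W'][:3,:3].T+p['W'][:3,3]
m=(abs(X[...,2]-.147)<.012)&(d>0)&(abs(X[...,0]-.497)<.03)&(X[...,1]>.22)&(X[...,1]<.46)
Q=X[m]; print(m.sum(),Q.min(0),Q.max(0),np.polyfit(Q[:,1],Q[:,0],1)); 
for y in np.arange(.26,.44,.02):
    w=Q[abs(Q[:,1]-y)<.01]; print(round(y,2),len(w),w.mean(0).round(4) if len(w) else '')
```

```text
{'q': array([-8.65225814e+00,  4.85772066e+00,  7.08782964e+00,  9.19057652e+01,
        7.17947092e-03, -9.99620506e+00]), 'opening': 0.023010628680025035, 'grasp_force': 39.99731183052063}
at [ 0.5486 -0.0834  0.2276] yang 91.34 turn_tool_z 0.0043 tilt(tool) [-0.0009  0.0056  0.    ] shift [ 4.61 28.44  0.21] len 28.81
at [ 0.5486 -0.0834  0.2276] yang 91.34 turn_tool_z 0.0043 tilt(tool) [-0.0009  0.0056  0.    ] shift [ 4.34 42.74  0.19] len 42.96
316 [0.48697219 0.26530598 0.14079073] [0.5097033  0.43319004 0.15813832] [0.00181172 0.49703021]
0.26 13 [0.4961 0.2673 0.1481]
0.28 50 [0.4975 0.2788 0.1505]
0.3 35 [0.4979 0.3004 0.1493]
0.32 34 [0.498  0.3199 0.1498]
0.34 35 [0.4978 0.3396 0.1492]
0.36 34 [0.4978 0.36   0.149 ]
0.38 35 [0.4978 0.3799 0.1492]
0.4 36 [0.4977 0.3998 0.15  ]
0.42 39 [0.4975 0.4204 0.1488]
```

>>> move_arm --offset '[[0.56,4.7,0],[0.56,4.7,0],[0.56,4.7,0],[0.56,4.7,0],[0.56,4.7,0]]' --twist '[[0,0,0.023],[0,0,0],[0,0,0],[0,0,0],[0,0,0]]' --grip '[0,0,0,0,0]'

```text
time: 6.2
ee_pos: [0.5182, 0.1534, 0.2232]
tcp_rot: [180.0, -0.0, 179.8]
wrist_force: [-0.4, -0.0, -1.9]
opening: 0.0235
grasp_force: 40.1
```

>>> move_arm --offset '[[0.56,4.7,0],[0.56,4.7,0],[0.56,4.7,0],[0.56,4.7,0],[0,0,0]]' --twist '[[0,0,0],[0,0,0],[0,0,0],[0,0,0],[0,0,0]]' --grip '[0,0,0,0,0]'

```text
time: 6.7
ee_pos: [0.4953, 0.3445, 0.222]
tcp_rot: [180.0, -0.1, -179.9]
wrist_force: [-0.7, -1.3, -1.5]
opening: 0.0234
grasp_force: 40.1
```

Run:
```python
from h import *
plan([.4978,.343,.1855],90)
p=shot('side'); cv2.imwrite('pics/e.png',cv2.resize(cv2.cvtColor(p['color'],cv2.COLOR_RGB2BGR)[70:230,100:320],None,fx=3,fy=3))
```

```text
at [0.4953 0.3445 0.222 ] yang 90.11 turn_tool_z 0.0019 tilt(tool) [ 0.0005 -0.0016 -0.    ] shift [-0.26 -0.15  3.65] len 3.66
```

View pics/e.png

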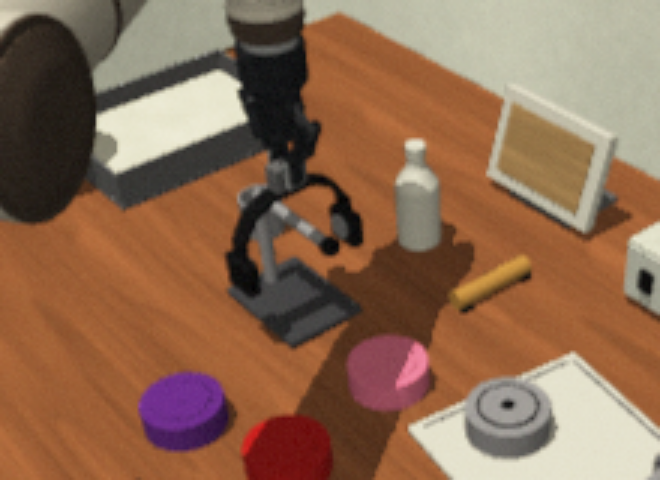

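The headband straddles the bar (ball at 330,245 in the crop), ready to lower.

>>> move_arm --offset '[[-0.25,0,1.7],[0,0,1.2],[0,0,0.4],[0,0,0.2],[0,0,0.1]]' --twist '[[0,0,0],[0,0,0],[0,0,0],[0,0,0],[0,0,0]]' --grip '[0,0,0,0,0]'

```text
time: 7.25
ee_pos: [0.4994, 0.3393, 0.1876]
tcp_rot: [180.0, 0.0, 179.8]
wrist_force: [-0.3, -0.1, -1.3]
opening: 0.0234
grasp_force: 40.1
```

>>> move_arm --offset '[[0,0,0.1],[0,0,0]]' --twist '[[0,0,0],[0,0,0]]' --grip '[0,0]'

```text
time: 7.45
ee_pos: [0.4993, 0.3397, 0.1867]
tcp_rot: [180.0, 0.0, 179.9]
wrist_force: [0.0, 0.2, -1.8]
opening: 0.0232
grasp_force: 40.1
```

>>> move_arm --offset '[[0.15,0,0.1],[0,0,0.1],[0,0,0]]' --twist '[[0,0,0],[0,0,0],[0,0,0]]' --grip '[0,0,0]'

```text
time: 7.75
ee_pos: [0.4976, 0.3397, 0.1842]
tcp_rot: [-180.0, -0.0, 179.9]
wrist_force: [-0.4, 0.4, -2.1]
opening: 0.0229
grasp_force: 40.1
```

>>> move_arm --offset '[[0,0,0.1],[0,0,0]]' --twist '[[0,0,0],[0,0,0]]' --grip '[0,0]'

```text
time: 7.95
ee_pos: [0.4978, 0.3398, 0.1833]
tcp_rot: [180.0, 0.0, 179.9]
wrist_force: [0.0, 0.3, -1.4]
opening: 0.0232
grasp_force: 40.2
```

>>> move_arm --offset '[[0,0,0.1],[0,0,0]]' --twist '[[0,0,0],[0,0,0]]' --grip '[0,0]'

```text
time: 8.15
ee_pos: [0.4977, 0.3398, 0.1831]
tcp_rot: [180.0, 0.0, 179.9]
wrist_force: [-1.4, -1.5, 4.2]
opening: 0.0234
grasp_force: 41.0
```

>>> move_arm --offset '[[0,0,0.1],[0,0,0]]' --twist '[[0,0,0],[0,0,0]]' --grip '[0,0]'

```text
time: 8.35
ee_pos: [0.4978, 0.3398, 0.1831]
tcp_rot: [179.9, 0.1, 179.9]
wrist_force: [-2.5, -2.6, 9.4]
opening: 0.0233
grasp_force: 41.8
```

>>> move_arm --offset '[[0,0,-0.1],[0,0,0],[0,0,0],[0,0,0]]' --twist '[[0,0,0],[0,0,0],[0,0,0],[0,0,0]]' --grip '[0,0.4,0.6,0.6]'

```text
time: 8.75
ee_pos: [0.4977, 0.3397, 0.182]
tcp_rot: [-180.0, -0.0, 179.9]
wrist_force: [0.6, 0.1, -0.5]
opening: 0.0513
grasp_force: 0.0
```

>>> move_arm --offset '[[0,0,-1.5],[0,0,-3.5],[0,0,-3],[0,0,0]]' --twist '[[0,0,0],[0,0,0],[0,0,0],[0,0,0]]' --grip '[0.6,0.6,0.6,0.6]'

```text
time: 9.15
ee_pos: [0.4985, 0.3403, 0.2666]
tcp_rot: [179.8, 0.3, 179.9]
wrist_force: [-0.4, -0.2, 0.2]
opening: 0.0512
grasp_force: 0.0
```

Run:
```python
from h import *
np.set_printoptions(precision=4,suppress=True)
# electrode top circle & plate from top cam depth
p=shot('top'); d=p['depth']; v,u=np.mgrid[0:384,0:512]; f=192/np.tan(np.radians(p['vfov']/2))
X=np.stack([(u-p['cx'])/f*d,(v-p['cy'])/f*d,d],-1)@p['W'][:3,:3].T+p['W'][:3,3]
m=(abs(X[...,2]-.048)<.01)&(d>0)&(np.hypot(X[...,0]-.54,X[...,1]-.01)<.07)
print(m.sum(),cv2.minEnclosingCircle(X[m][:,:2].astype(np.float32)),X[m].mean(0))
c=p['color'].astype(int); m=((c.min(2)>150)).astype(np.uint8); m[:110]=0;m[235:]=0;m[:,:240]=0;m[:,420:]=0
m=cv2.morphologyEx(m,cv2.MORPH_CLOSE,np.ones((5,5)))
n,l,st,ce=cv2.connectedComponentsWithStats(m); i=1+np.argmax(st[1:,4]); ys,xs=np.where(l==i)
print(cv2.minAreaRect(np.array([atz(p,(x,y),.012)[:2] for x,y in zip(xs,ys)]).astype(np.float32)))
s=shot('side')
a=np.vstack([cv2.resize(s['color'][100:200,160:260],(400,400)),cv2.resize(p['color'][150:230,100:200],(400,320))[:200]]); cv2.imwrite('pics/f.png',cv2.cvtColor(a,cv2.COLOR_RGB2BGR))
for t,z in [('headband_block',.172),('bar_mid',.15)]:
    for q,n in ((s,'side'),(p,'top')):
        r=finder.pinpoint(q,t); print(t,n,[(k['p'],atz(q,k['position'],z)) for k in r[:1]])
```

```text
770 ((0.5373722314834595, 0.012607832439243793), 0.04829839617013931) [0.5368 0.0134 0.049 ]
((0.5419529676437378, -0.1353263258934021), (0.4266960024833679, 0.23235569894313812), 81.69366455078125)
headband_block side [(0.86, array([0.5047, 0.3232, 0.172 ]))]
headband_block top [(0.64, array([0.5018, 0.3449, 0.172 ]))]
bar_mid side [(0.65, array([0.511 , 0.3366, 0.15  ]))]
bar_mid top [(0.71, array([0.4879, 0.3433, 0.15  ]))]
```

View pics/f.png

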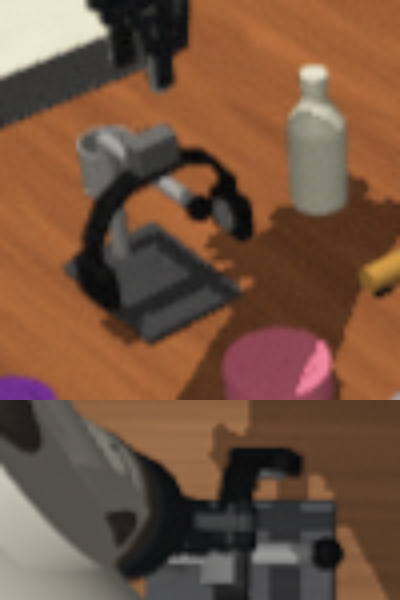

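The headband hangs on the bar between the post and the ball. I'll move behind the electrode next.

>>> move_arm --offset '[[-1,-4.85,0],[-1,-4.85,0],[-1,-4.85,0],[-1,-4.85,0],[-1,-4.85,0]]' --twist '[[0,0,0],[0,0,0],[0,0,0],[0,0,0],[0,0,0]]' --grip '[0.3,0.3,0.3,0.3,0.3]'

```text
time: 9.95
ee_pos: [0.547, 0.0952, 0.2615]
tcp_rot: [-180.0, -0.1, 179.9]
wrist_force: [0.6, 0.1, -0.0]
opening: 0.0261
grasp_force: 0.0
```

>>> move_arm --offset '[[0,0,0],[0,0,0],[0,0,0],[0,0,0],[0,0,0]]' --twist '[[0,0,0.143],[0,0,0.143],[0,0,0.143],[0,0,0.143],[0,0,0.143]]' --grip '[0.3,0.3,0.3,0.3,0.3]'

```text
time: 10.45
ee_pos: [0.547, 0.0969, 0.2614]
tcp_rot: [-179.9, -0.1, 138.6]
wrist_force: [-0.2, 0.2, -0.1]
opening: 0.0259
grasp_force: 0.0
```

>>> move_arm --offset '[[0,0,0],[0,0,0],[0,0,0],[0,0,0],[0,0,0]]' --twist '[[0,0,0.143],[0,0,0.143],[0,0,0.143],[0,0,0.143],[0,0,0.143]]' --grip '[0.3,0.3,0.3,0.3,0.3]'

```text
time: 10.95
ee_pos: [0.547, 0.0971, 0.2614]
tcp_rot: [-179.9, 0.0, 97.6]
wrist_force: [-0.1, 0.2, -0.3]
opening: 0.0259
grasp_force: 0.0
```

>>> move_arm --offset '[[0,0,0],[0,0,0],[0,0,0]]' --twist '[[0,0,0.143],[0,0,0.143],[0,0,0]]' --grip '[0.3,0.3,0.3]'

```text
time: 11.25
ee_pos: [0.547, 0.0971, 0.2615]
tcp_rot: [-179.9, 0.0, 81.5]
wrist_force: [0.2, -0.1, -0.5]
opening: 0.0259
grasp_force: 0.0
```

Run:
```python
from h import *
np.set_printoptions(precision=4,suppress=True)
print(bot.get_obs()['q'])
plan([.5486,.092,.042],-8.3)
p=shot('wrist'); d=p['depth']; v,u=np.mgrid[0:384,0:512]; f=192/np.tan(np.radians(p['vfov']/2))
X=np.stack([(u-p['cx'])/f*d,(v-p['cy'])/f*d,d],-1)@p['W'][:3,:3].T+p['W'][:3,3]
np.save('X.npy',X)
O=np.array([.5245,-.174]);a=np.radians(-98.31);ex=np.array([np.cos(a),np.sin(a)]);ey=np.array([-ex[1],ex[0]])
L=np.stack([(X[...,:2]-O)@ex,(X[...,:2]-O)@ey,X[...,2]],-1); ok=d>0
m=ok&(abs(X[...,2]-.048)<.004)&(abs(L[...,0]+.187)<.07)&(abs(L[...,1])<.08)
print('el',m.sum(),cv2.minEnclosingCircle(L[m][:,:2].astype(np.float32)),L[m].mean(0))
m=ok&(abs(X[...,2]-.042)<.004)&(abs(L[...,0])<.09)&(abs(L[...,1]+.05)<.03)
print('bar',m.sum(),cv2.minAreaRect(L[m][:,:2].astype(np.float32)) if m.any() else '')
m=ok&(X[...,2]>.028)&(X[...,2]<.042)&(abs(L[...,1])<.012)&(L[...,0]>.03)&(L[...,0]<.1)
print('screw',m.sum(),np.sort(L[m][:,0])[:10],L[m].mean(0) if m.any() else '')
m=ok&(X[...,2]>.046)&(X[...,2]<.056)&(abs(L[...,1])<.04)&(L[...,0]>.08)&(L[...,0]<.14)
print('stop',m.sum(),cv2.minAreaRect(L[m][:,:2].astype(np.float32)) if m.any() else '')
cv2.imwrite('pics/g.png',cv2.cvtColor(p['color'],cv2.COLOR_RGB2BGR))
```

```text
[ 10.0625   6.0192  12.114   96.1674  -0.     108.6104]
at [0.547  0.0971 0.2615] yang -8.55 turn_tool_z -0.0043 tilt(tool) [-0.0012  0.0004  0.    ] shift [-0.47  0.26 21.95] len 21.95
el 3002 ((-0.18620042502880096, -0.011817315593361855), 0.04823965206742287) [-0.191  -0.0138  0.0486]
bar 102 ((-0.04745959863066673, -0.05161705240607262), (0.010920215398073196, 0.022796114906668663), 88.77613830566406)
screw 0 [] 
stop 0
```

View pics/g.png

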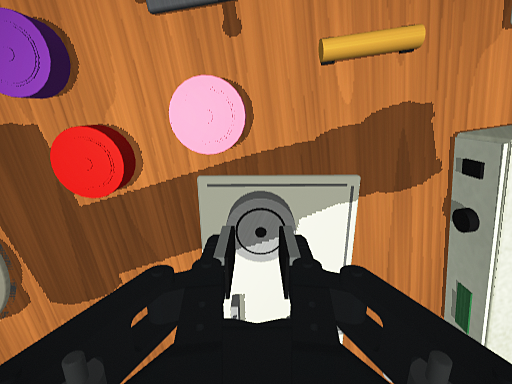

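The view, with image up being -x of the plate, shows the electrode at (261,230) ahead of the fingers, pink (207,114) clear, and nothing below the descent.

>>> move_arm --offset '[[-0.45,0.45,4.5],[0,0,4.9],[0,0,4.9],[0,0,4.6],[0,0,2.8]]' --twist '[[0,0,-0.004],[0,0,0],[0,0,0],[0,0,0],[0,0,0]]' --grip '[0.3,0.3,0.3,0.3,0.3]'

```text
time: 11.8
ee_pos: [0.549, 0.0917, 0.041]
tcp_rot: [-179.8, 0.1, 82.1]
wrist_force: [0.4, 0.7, -0.5]
opening: 0.0256
grasp_force: 0.0
```

```bash
cat >> h.py <<'E'
O=np.array([.5245,-.174]);_a=np.radians(-98.31);ex=np.array([np.cos(_a),np.sin(_a)]);ey=np.array([-ex[1],ex[0]])
def loc():
    o=bot.get_obs(); P=np.array(o['ee_pos'])[:2]-O; F=np.array(o['wrist_force'])[:2]
    print('t',o['time'],'TCP plate mm',(1e3*P@ex).round(1),(1e3*P@ey).round(1),'z',round(o['ee_pos'][2],4),'F ex,ey',(F@ex).round(1),(F@ey).round(1))
def look():
    p=shot('top'); d=p['depth']; v,u=np.mgrid[0:384,0:512]; f=192/np.tan(np.radians(p['vfov']/2))
    X=np.stack([(u-p['cx'])/f*d,(v-p['cy'])/f*d,d],-1)@p['W'][:3,:3].T+p['W'][:3,3]
    return p,np.stack([(X[...,:2]-O)@ex,(X[...,:2]-O)@ey,X[...,2]],-1)
E
python3 - <<'E'
from h import *
loc(); print(bot.get_obs()['tcp_rot'])
p,L=look(); z=L[...,2]; ok=p['depth']>0
m=ok&(z>.034)&(z<.05)&(abs(L[...,0])<.09)&(abs(L[...,1]+.05)<.03)
print('bar',m.sum(),cv2.minAreaRect((1e3*L[m][:,:2]).astype(np.float32)))
m=ok&(z>.022)&(z<.045)&(abs(L[...,1])<.012)&(L[...,0]>.03)&(L[...,0]<.09)
print('screw',m.sum(),np.sort(L[m][:,0])[:8],L[m].mean(0))
m=ok&(z>.046)&(z<.06)&(abs(L[...,1])<.04)&(L[...,0]>.08)&(L[...,0]<.14)
print('stop',m.sum(),cv2.minAreaRect((1e3*L[m][:,:2]).astype(np.float32)))
E
```

```text
t 11.8 TCP plate mm -266.4 -14.2 z 0.041 F ex,ey -0.8 0.3
[-1.79754587e+02  7.68114581e-02  8.20809430e+01]
bar 151 ((-3.8752098083496094, -54.45075225830078), (109.27286529541016, 12.315474510192871), 0.03522779792547226)
screw 53 [0.06155134 0.06164434 0.06179141 0.06250653 0.06287925 0.06301986
 0.06368979 0.06502081] [ 0.07553931 -0.00093103  0.03496067]
stop 143 ((109.07879638671875, -0.23086166381835938), (27.064897537231445, 49.69609832763672), 1.010838270187378)
```

>>> move_arm --offset '[[-1.2,0.1,0],[-0.6,0,0],[-0.3,0,0],[-0.3,0,0],[-0.3,0,0]]' --twist '[[0,0,0],[0,0,0],[0,0,0],[0,0,0],[0,0,0]]' --grip '[0.3,0.3,0.3,0.3,0.3]'

```text
time: 12.35
ee_pos: [0.5494, 0.0659, 0.0473]
tcp_rot: [179.8, -0.2, 81.8]
wrist_force: [0.6, 7.8, 4.9]
opening: 0.0256
grasp_force: 3.8
```

>>> move_arm --offset '[[-0.4,0.07,0],[-0.5,0.1,0],[-0.5,0.1,0],[-0.5,0.1,0],[-0.5,0.1,0]]' --twist '[[0,0,0],[0,0,0],[0,0,0],[0,0,0],[0,0,0]]' --grip '[0.3,0.3,0.3,0.3,0.3]'

```text
time: 12.85
ee_pos: [0.5504, 0.0418, 0.0472]
tcp_rot: [179.9, -0.2, 81.9]
wrist_force: [-0.7, 7.7, 5.9]
opening: 0.0258
grasp_force: 4.0
```

```bash
cat >> h.py <<'E'
def el(x,y):
    p,L=look(); m=(p['depth']>0)&(abs(L[...,2]-.048)<.006)&(np.hypot(1e3*L[...,0]-x,1e3*L[...,1]-y)<60)
    Q=(1e3*L[m][:,:2]).astype(np.float32); print('el',len(Q),cv2.minEnclosingCircle(Q),Q.min(0),Q.max(0)); return p,L
E
python3 - <<'E'
from h import *
loc(); el(-165,-10)
E
```

```text
t 12.85 TCP plate mm -217.3 -5.5 z 0.0472 F ex,ey -7.5 -1.9
el 218 ((-141.3157501220703, -6.559904098510742), 43.06514358520508) [-151.07907   -49.381084] [-114.27904    36.261276]
```

>>> move_arm --offset '[[0,0,-0.3],[-0.3,0.06,0],[0,0,0]]' --twist '[[0,0,0],[0,0,0],[0,0,0]]' --grip '[0.3,0.3,0.3]'

```text
time: 13.2
ee_pos: [0.5499, 0.0379, 0.0491]
tcp_rot: [179.9, -0.1, 81.8]
wrist_force: [-0.6, 3.9, 3.8]
opening: 0.0259
grasp_force: 2.2
```

Run:
```python
from h import *
loc(); print(bot.get_obs()['wrist_force'],bot.get_obs()['torque'])
p=shot('side'); cv2.imwrite('pics/i.png',cv2.resize(cv2.cvtColor(p['color'],cv2.COLOR_RGB2BGR)[130:290,200:400],None,fx=3.5,fy=3.5))
```

```text
t 13.2 TCP plate mm -213.4 -5.4 z 0.0491 F ex,ey -3.7 -1.2
[-0.6159046   3.87718867  3.83840022] [ 0.87034705  0.21706933 -0.05943814]
```

View pics/i.png

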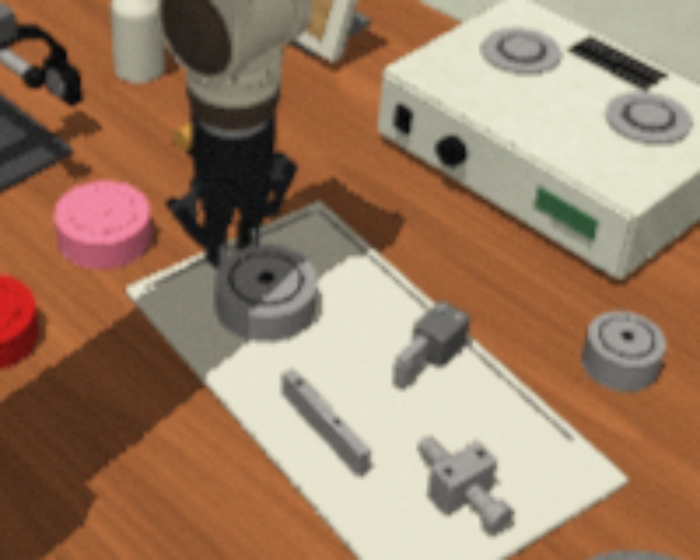

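The fingers cradle the electrode (crop 268,280), and the plate ahead is clear. The tool is dragging down on the disc, so I'll back off a little and reset the height.

>>> move_arm --offset '[[0.6,0,-0.1],[0,0,0],[0,0,0]]' --twist '[[0,0,0],[0,0,0],[0,0,0]]' --grip '[0.3,0.3,0.3]'

```text
time: 13.55
ee_pos: [0.5504, 0.0435, 0.0491]
tcp_rot: [-180.0, 0.0, 81.8]
wrist_force: [-0.2, 0.1, 0.1]
opening: 0.0253
grasp_force: 0.0
```

Run:
```python
from h import *
loc(); print(bot.get_obs()['wrist_force']);el(-158,-7)
```

```text
t 13.55 TCP plate mm -219.0 -5.9 z 0.0491 F ex,ey -0.0 -0.2
[-0.16463753  0.05820983  0.1020418 ]
el 286 ((-144.19683837890625, -6.481012344360352), 45.7502326965332) [-154.49754  -51.94154] [-111.06001    38.979515]
```

>>> move_arm --offset '[[-0.3,0,0.1],[-0.4,0.1,0],[-0.5,0.1,0],[-0.5,0.1,0],[-0.5,0.1,0]]' --twist '[[0,0,0],[0,0,0],[0,0,0],[0,0,0],[0,0,0]]' --grip '[0.3,0.3,0.3,0.3,0.3]'

```text
time: 14.1
ee_pos: [0.5511, 0.0208, 0.0481]
tcp_rot: [-180.0, -0.0, 81.8]
wrist_force: [0.8, 2.6, -2.2]
opening: 0.0258
grasp_force: 1.3
```

>>> move_arm --offset '[[-0.5,0.1,0],[-0.5,0.1,0],[-0.5,0.05,0],[-0.5,0,0],[-0.5,0,0]]' --twist '[[0,0,0],[0,0,0],[0,0,0],[0,0,0],[0,0,0]]' --grip '[0.3,0.3,0.3,0.3,0.3]'

```text
time: 14.6
ee_pos: [0.5502, -0.0043, 0.0483]
tcp_rot: [180.0, 0.0, 81.8]
wrist_force: [1.1, 2.0, -1.6]
opening: 0.0258
grasp_force: 1.3
```

Run:
```python
from h import *
loc(); print(bot.get_obs()['wrist_force']);el(-112,0)
```

```text
t 14.6 TCP plate mm -171.7 0.9 z 0.0483 F ex,ey -2.2 0.8
[ 1.12948308  2.04008992 -1.58109518]
el 65 ((-81.2147216796875, 2.459077835083008), 30.435701370239258) [-84.071724 -27.842133] [-69.1062   32.76029]
```

>>> move_arm --offset '[[-0.5,0,0],[-0.5,0,0],[-0.5,0,0],[-0.5,0,0],[-0.5,0,0]]' --twist '[[0,0,0],[0,0,0],[0,0,0],[0,0,0],[0,0,0]]' --grip '[0.3,0.3,0.3,0.3,0.3]'

```text
time: 15.15
ee_pos: [0.5466, -0.0289, 0.0484]
tcp_rot: [180.0, -0.0, 81.8]
wrist_force: [1.0, 2.9, -1.0]
opening: 0.0253
grasp_force: 1.8
```

>>> move_arm --offset '[[-0.5,0,0],[-0.5,0,0],[-0.5,0,0],[-0.5,0,0],[-0.3,0,0]]' --twist '[[0,0,0],[0,0,0],[0,0,0],[0,0,0],[0,0,0]]' --grip '[0.3,0.3,0.3,0.3,0.3]'

```text
time: 15.65
ee_pos: [0.5433, -0.0518, 0.0483]
tcp_rot: [180.0, -0.0, 81.8]
wrist_force: [0.9, 4.1, 0.6]
opening: 0.0256
grasp_force: 2.1
```

Run:
```python
from h import *
loc(); print(bot.get_obs()['wrist_force']);el(-65,0)
```

```text
t 15.65 TCP plate mm -123.6 1.0 z 0.0483 F ex,ey -4.2 0.3
[0.92753656 4.12896526 0.63205492]
el 2 ((-13.235868453979492, 29.33959197998047), 1.208600640296936) [-13.81029   28.276337] [-12.661448  30.40285 ]
```

>>> move_arm --offset '[[-0.3,0,0],[-0.3,0,0],[-0.3,0,0],[-0.3,0,0],[-0.3,0,0]]' --twist '[[0,0,0],[0,0,0],[0,0,0],[0,0,0],[0,0,0]]' --grip '[0.3,0.3,0.3,0.3,0.3]'

```text
time: 16.2
ee_pos: [0.5413, -0.0663, 0.0483]
tcp_rot: [180.0, -0.0, 81.8]
wrist_force: [2.3, 5.0, -0.3]
opening: 0.0258
grasp_force: 2.4
```

>>> move_arm --offset '[[-0.3,0,0],[-0.3,0,0],[-0.3,0,0],[-0.3,0,0],[-0.3,0,0]]' --twist '[[0,0,0],[0,0,0],[0,0,0],[0,0,0],[0,0,0]]' --grip '[0.3,0.3,0.3,0.3,0.3]'

```text
time: 16.7
ee_pos: [0.5396, -0.0805, 0.0484]
tcp_rot: [179.9, -0.1, 81.8]
wrist_force: [4.4, 9.0, 0.6]
opening: 0.0257
grasp_force: 4.3
```

```bash
python3 -c "
from h import *
loc(); print(bot.get_obs()['wrist_force'])"
```

```text
t 16.7 TCP plate mm -94.7 1.4 z 0.0484 F ex,ey -9.6 3.0
[4.39002608 9.02213224 0.56532922]
```

>>> move_arm --offset '[[-0.3,0.1,0],[-0.3,0,0],[-0.3,0,0],[-0.3,0,0],[-0.3,0,0]]' --twist '[[0,0,0],[0,0,0],[0,0,0],[0,0,0],[0,0,0]]' --grip '[0.3,0.3,0.3,0.3,0.3]'

```text
time: 17.2
ee_pos: [0.5378, -0.0957, 0.0483]
tcp_rot: [-180.0, -0.1, 81.8]
wrist_force: [1.1, 7.0, 1.2]
opening: 0.0255
grasp_force: 3.8
```

```bash
python3 -c "
from h import *
loc(); print(bot.get_obs()['wrist_force'])"
```

```text
t 17.2 TCP plate mm -79.4 1.9 z 0.0483 F ex,ey -7.1 0.1
[1.10982785 7.04642366 1.18091547]
```

>>> move_arm --offset '[[-0.3,0,0],[-0.3,0,0],[-0.3,0,0],[-0.2,0,0],[-0.2,0,0]]' --twist '[[0,0,0],[0,0,0],[0,0,0],[0,0,0],[0,0,0]]' --grip '[0.3,0.3,0.3,0.3,0.3]'

```text
time: 17.7
ee_pos: [0.5359, -0.1087, 0.0483]
tcp_rot: [-180.0, -0.0, 81.8]
wrist_force: [0.7, 6.9, 0.7]
opening: 0.0254
grasp_force: 3.3
```

Run:
```python
from h import *
loc(); print(bot.get_obs()['wrist_force'])
p,L=el(-10,0); cv2.imwrite('pics/j.png',cv2.resize(cv2.cvtColor(p['color'],cv2.COLOR_RGB2BGR)[110:230,250:400],None,fx=5,fy=5))
```

```text
t 17.7 TCP plate mm -66.3 1.9 z 0.0483 F ex,ey -6.9 -0.3
[0.74754017 6.89163329 0.71311284]Traceback (most recent call last):
  File "<stdin>", line 3, in <module>
  File "h.py", line 38, in el
    Q=(1e3*L[m][:,:2]).astype(np.float32); print('el',len(Q),cv2.minEnclosingCircle(Q),Q.min(0),Q.max(0)); return p,L
                                                                                       ~~~~~^^^
    return umr_minimum(a, axis, None, out, keepdims, initial, where)
ValueError: zero-size array to reduction operation minimum which has no identity
```

>>> move_arm --offset '[[-0.2,0,0],[-0.2,0,0],[-0.2,0,0],[-0.2,0,0]]' --twist '[[0,0,0],[0,0,0],[0,0,0],[0,0,0]]' --grip '[0.3,0.3,0.3,0.3]'

```text
time: 18.15
ee_pos: [0.5347, -0.1167, 0.0483]
tcp_rot: [-180.0, -0.0, 81.8]
wrist_force: [1.0, 6.4, 1.7]
opening: 0.0257
grasp_force: 3.0
```

>>> move_arm --offset '[[-0.15,0,0],[-0.15,0,0],[-0.15,0,0]]' --twist '[[0,0,0],[0,0,0],[0,0,0]]' --grip '[0.3,0.3,0.3]'

```text
time: 18.45
ee_pos: [0.5341, -0.1212, 0.0483]
tcp_rot: [-180.0, -0.0, 81.8]
wrist_force: [0.5, 5.9, 0.8]
opening: 0.0256
grasp_force: 2.9
```

>>> move_arm --offset '[[-0.1,0,0],[-0.1,0,0],[-0.1,0,0],[-0.1,0,0]]' --twist '[[0,0,0],[0,0,0],[0,0,0],[0,0,0]]' --grip '[0.3,0.3,0.3,0.3]'

```text
time: 18.85
ee_pos: [0.5335, -0.1251, 0.0483]
tcp_rot: [-180.0, -0.0, 81.8]
wrist_force: [0.4, 6.2, 0.9]
opening: 0.0254
grasp_force: 2.7
```

>>> move_arm --offset '[[-0.1,0,0],[-0.1,0,0],[-0.1,0,0]]' --twist '[[0,0,0],[0,0,0],[0,0,0]]' --grip '[0.3,0.3,0.3]'

```text
time: 19.15
ee_pos: [0.5331, -0.1281, 0.0483]
tcp_rot: [-180.0, -0.0, 81.8]
wrist_force: [-0.3, 5.5, 1.0]
opening: 0.0254
grasp_force: 2.7
```

>>> move_arm --offset '[[-0.1,0,0],[-0.1,0,0],[-0.1,0,0]]' --twist '[[0,0,0],[0,0,0],[0,0,0]]' --grip '[0.3,0.3,0.3]'

```text
time: 19.45
ee_pos: [0.5326, -0.1311, 0.0483]
tcp_rot: [-180.0, -0.0, 81.8]
wrist_force: [0.5, 4.6, 1.3]
opening: 0.0256
grasp_force: 2.6
```

>>> move_arm --offset '[[-0.1,0,0],[-0.1,0,0]]' --twist '[[0,0,0],[0,0,0]]' --grip '[0.3,0.3]'

```text
time: 19.65
ee_pos: [0.5323, -0.1331, 0.0483]
tcp_rot: [-180.0, -0.0, 81.8]
wrist_force: [0.5, 5.4, 2.0]
opening: 0.0258
grasp_force: 2.5
```

>>> move_arm --offset '[[-0.1,0,0],[-0.1,0,0]]' --twist '[[0,0,0],[0,0,0]]' --grip '[0.3,0.3]'

```text
time: 19.85
ee_pos: [0.5322, -0.1337, 0.0483]
tcp_rot: [-180.0, -0.2, 81.9]
wrist_force: [1.8, 17.6, 2.7]
opening: 0.0255
grasp_force: 8.5
```

The force jumped to 17.6 N with the tool stalled, so the electrode is against the screw. Backing off gently.

>>> move_arm --offset '[[0.15,0,0],[0.15,0,0],[0.2,0,0],[0.5,0,0],[1,0,0]]' --twist '[[0,0,0],[0,0,0],[0,0,0],[0,0,0],[0,0,0]]' --grip '[0.3,0.3,0.3,0.3,0.3]'

```text
time: 20.35
ee_pos: [0.5351, -0.1154, 0.0482]
tcp_rot: [-180.0, 0.0, 81.7]
wrist_force: [1.4, 0.0, -0.4]
opening: 0.0255
grasp_force: 0.0
```

>>> move_arm --offset '[[3,0,0],[4,0,0],[4,0,-4],[4,0,-4],[0,0,-4.5]]' --twist '[[0,0,0],[0,0,0],[0,0,0],[0,0,0],[0,0,0]]' --grip '[0.3,0.3,0.3,0.3,0.3]'

```text
time: 20.85
ee_pos: [0.5546, 0.0279, 0.1639]
tcp_rot: [-179.9, -0.0, 82.0]
wrist_force: [0.4, -0.9, -0.1]
opening: 0.0259
grasp_force: 0.0
```

>>> move_arm --offset '[[4.5,0,-1],[4.5,0,0],[4.5,0,0],[0,0,0]]' --twist '[[0,0,0],[0,0,0],[0,0,0],[0,0,0]]' --grip '[0.3,0.3,0.3,0.3]'

```text
time: 21.25
ee_pos: [0.5743, 0.1626, 0.1735]
tcp_rot: [-180.0, -0.0, 82.1]
wrist_force: [-0.4, -0.6, 0.2]
opening: 0.0258
grasp_force: 0.0
```

Run:
```python
from h import *
loc()
p,L=el(15,0); z=L[...,2]; ok=p['depth']>0
m=ok&(z>.034)&(z<.0445)&(abs(L[...,0])<.09)&(abs(L[...,1]+.054)<.012)
print('bar',m.sum(),cv2.minAreaRect((1e3*L[m][:,:2]).astype(np.float32)))
m=ok&(abs(L[...,1])<.006)&(L[...,0]>.03)&(L[...,0]<.095)
i=np.argsort(L[m][:,0]); print((1e3*L[m][i][:,[0,2]]).round(0).tolist())
cv2.imwrite('pics/k.png',cv2.resize(cv2.cvtColor(p['color'],cv2.COLOR_RGB2BGR)[120:230,250:400],None,fx=5,fy=5,interpolation=cv2.INTER_CUBIC))
```

```text
t 21.25 TCP plate mm -340.3 0.7 z 0.1735 F ex,ey 0.7 -0.3
el 818 ((15.304561614990234, 0.21881666779518127), 59.68657302856445) [-33.41881  -59.001045] [61.90869  52.621227]
bar 129 ((-4.134716033935547, -51.73228454589844), (17.36284065246582, 109.5962905883789), 89.76288604736328)
[[30.0, 49.0], [31.0, 45.0], [31.0, 49.0], [33.0, 50.0], [33.0, 52.0], [34.0, 43.0], [34.0, 48.0], [35.0, 54.0], [36.0, 50.0], [36.0, 49.0], [37.0, 47.0], [39.0, 49.0], [39.0, 50.0], [39.0, 52.0], [40.0, 47.0], [42.0, 51.0], [42.0, 54.0], [42.0, 52.0], [42.0, 45.0], [44.0, 54.0], [44.0, 49.0], [46.0, 47.0], [47.0, 44.0], [48.0, 51.0], [48.0, 46.0], [49.0, 45.0], [51.0, 48.0], [52.0, 45.0], [52.0, 47.0], [53.0, 44.0], [54.0, 49.0], [55.0, 45.0], [55.0, 49.0], [56.0, 44.0], [57.0, 49.0], [57.0, 50.0], [58.0, 51.0], [58.0, 45.0], [60.0, 50.0], [60.0, 47.0], [61.0, 49.0], [61.0, 46.0], [65.0, 38.0], [66.0, 36.0], [66.0, 38.0], [67.0, 37.0], [69.0, 41.0], [69.0, 36.0], [69.0, 35.0], [70.0, 29.0], [72.0, 38.0], [72.0, 39.0], [72.0, 34.0], [73.0, 34.0], [74.0, 41.0], [75.0, 36.0], [75.0, 40.0], [76.0, 31.0], [78.0, 37.0], [78.0, 34.0], [78.0, 36.0], [79.0, 37.0], [80.0, 37.0], [80.0, 41.0], [81.0, 34.0], [81.0, 38.0], [83.0, 39.0], [84.0, 36.0], [85.0, 36.0], [86.0, 42.0], [86.0, 41.0], [87.0, 39.0], [88.0, 37.0], [90.0, 37.0], [90.0, 35.0], [91.0, 36.0], [91.0, 35.0], [92.0, 39.0], [93.0, 38.0], [93.0, 38.0], [93.0, 40.0]]
```

View pics/k.png

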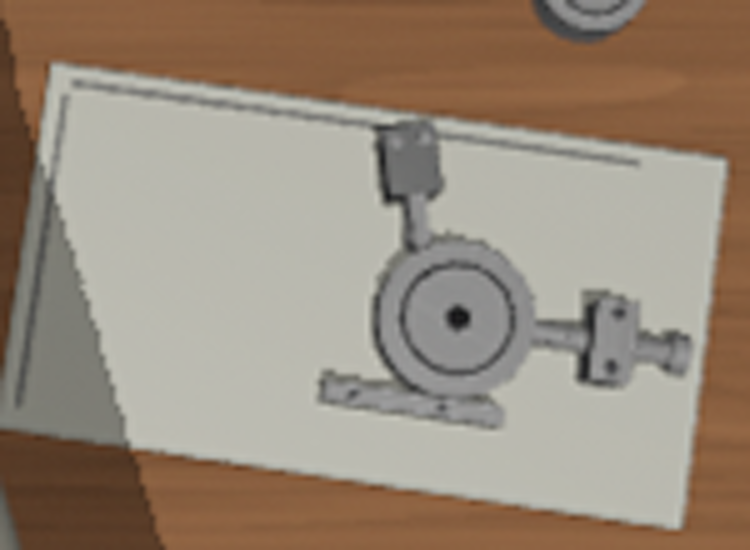

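The picture shows the electrode (458,318) against the screw tip (535,330), the bar (410,390) and the plunger roller (420,240). The gripper is well clear, so I'm handing in.

```bash
python3 -c "
from h import *
print(bot.job_done())"
```

```text
the job is handed in; nothing more can be done
None
```

I hung the headband over the stand's bar, then pushed the electrode home in the nest. The push reached about 18 N at the stop, under the 30 N limit. In the last top picture the electrode rests against screw, bar and plunger, but only to about 2 mm, since I did no second touch check. The job is handed in.

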